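# Set a culture plate in the colony counter and clear its count

## Task

Slide the culture plate that stands on the colony counter's lit stage away from the key panel until it is fully home in the curved backstop, pushing it with the fingertips and never lifting or tipping it. Then clear the old count: reach into the well of the red reset key, press the key all the way down, keep it down for about a second, and let it come up again. Leave the white key, the pen and the things beside the counter alone.

Things in the scene. Friction and masses are not known exactly. Their poses are not given: they have to be found in the camera images.
- counter: Colony counter, fixed: white housing 280 x 280 mm, flat top 75 mm above the bench. Origin: centre of the underside; x points away from the operator, y left, z up. Dark-grey key panel: nearest 80 mm (x -140 to -60), flush, with a flush black display on its left and two round key wells on its right. Behind it the lit white gridded stage, flush (x -51 to 121, y -95 to 95).
- dish: The culture plate: closed clear Petri dish with amber agar and pale colonies, 90 mm diameter, 15 mm high, 60 g, loose, standing flat on the stage short of the backstop. Origin: centre of the underside; z up.
- seat (a point): Where the centre of the plate's underside lies when the plate is fully home: on the stage, x 60, y 0, z 75 mm of the counter. The backstop is a fixed black arc on the stage, 10 mm high, 6 mm thick, 46 mm inner radius about x 59, y 0, spanning 63 degrees either side of the counter's +x, open towards the key panel.
- lens_post (a point): Foot of the gooseneck of the magnifying lens, on the housing's top at its far left corner (x 126, y 104 mm of the counter). The neck rises straight to 150 mm above the bench, then bends outwards; the 100 mm lens hangs beyond that corner (centre x 200, y 163 mm), about 195 mm above the bench. Fixed.
- reset_well (a point): Centre of the mouth of the right-hand well (x -100, y -100, z 75 mm of the counter), level with the housing's top. The well is round, 40 mm wide, straight-walled, with a slightly broken rim. At its bottom is the red reset key.
- reset_key (a joint): Red reset key, a round cap 33 mm wide, its top face 12 mm below the mouth of the well when up. Value: how far it is pressed, m, 0 up to 0.005 fully down (then 17 mm below the mouth). A spring brings it back up: about 1.8 N to start it, 5 N fully down.
- store_key (a joint): White store key, not to be pressed: same cap, travel, spring and well as the red one, 65 mm to its left (x -100, y -35 mm of the counter). Value: how far it is pressed, m.
- pen: Blue counting pen with a black cap, 141 mm long, 11 mm thick, lying loose along x in a sunken ledge of the housing's left edge (y 118 to 136 mm of the counter), its top 1 mm above the housing's top. Origin: underside, near mid-length; x along the pen. Leave alone.
- stack: Two closed Petri dishes with red and brown agar in a stack, 90 mm diameter, 30 mm high, loose on the bench to the right of the counter. Origin: centre of the underside. Leave alone.
- beaker: Glass beaker, 68 mm wide, 85 mm high, loose on the bench to the right of the counter. Origin: centre of the underside. Leave alone.
- lamp: Capped glass spirit lamp with green cap in a wire holder, about 84 mm wide, 80 mm high, loose on the bench to the left of the counter. Origin: centre of the underside. Leave alone.

How it is judged:
By the outcome, as a careful person would: the job done as asked, in the order asked, and still so for the second after the job is handed in, with the robot touching nothing.
It also fails if it takes over 48 s, if anything falls off the work surface, if the arm or the gripper's body presses on something with over 40 N, if the wrist force passes 120 N, or if a joint passes its speed limit or range.

## Robot

A 6-joint arm with a two-finger parallel gripper is mounted at the origin on the work surface. World frame = base frame: x ahead of the robot, y to its left, z up, the work surface at z = 0. Lengths are in mm, angles in degrees, forces in N, time in s.
With the tool pointing down it reaches from about 325 to 850 mm from the base axis. Payload 4.4 kg.
Tool frame: the origin (TCP) lies midway between the tips of the shut fingers; the grasp point (between the pads) lies 19 mm behind it; z points along the fingers, y is the direction in which the jaws open and shut (so a half turn about z gives the same grasp; the last joint's range is limited). The gripper opens to 94 mm and grips with 3 to 60 N. Pads are 16 mm wide; open, the fingers measure 119 mm over their backs; the gripper's body (75 mm by 177 mm) begins 78 mm behind the grasp point.
Start: joints at [64.486, 11.837, 88.321, -0, 79.842, -8.623], TCP at [167.075, 550.194, 205.447] pointing down, gripper open.
Joint ranges: [-156.59, 156.59], [-49.26, 127.26], [12.9, 141.05], [-63.56, 243.56], [4.71, 150.69], [-161.64, 161.64]. Speed limits (degrees/s): [159.86, 159.86, 180, 180, 180, 180].

## Interface

Orientations are given as [roll, pitch, yaw] about the fixed x, y, z axes, in that order (R = Rz(yaw) Ry(pitch) Rx(roll)).
In Python, from bench import env, eyes, hand_in gives the robot as it stands.
- The arm moves only by the tool carry_out, never from a script. Its arguments are lists of equal length, an entry for each row: "offset": the shift along the tool's x, y, z in m, a list of three; "turn": the turn, a rotation vector about the tool's x, y, z in rad, a list of three; "grip": the finger opening in m, from 0 to 0.094. In form: {"offset": [[dx, dy, dz], ...], "turn": [[rx, ry, rz], ...], "grip": [grip, ...]}. A call has 1 to 8 rows; each row is the pose to reach, as a shift and turn from the pose measured when the call began, along the tool's axes at that moment; what a row does not reach only later rows make up. A row lasts 1/12 s, in which the tool goes at most 41.7 mm and 7.16 degrees, less where a joint would pass 70% of its speed; a pose out of reach is approached as far as the arm can. A call with a gripper value outside its range is refused whole. The fingers move at their own pace and stop on an object; "squeeze" is the grip in N (left out, the last holds). Time passes only in rows, so rows that repeat a pose let the fingers close. It gives the time, the measured TCP pose, the force and the opening at its end, in the units of the state.
- env.get_obs(): the state, without advancing time (a new reading comes with each control period).
- eyes.grab_frame(name): name is "scene" or "top"; returns a dict with "image" (480x640x3 uint8, blue, green, red), "fx", "fy", "cx", "cy" (pixels), "R" (3x3) and "t" (3): a world point X has camera coordinates R X + t. Camera axes: x right, y down, z forward; pixel columns grow to the right and rows downward; lengths in mm; the calibration is good to about 2 mm. A picture is of the moment at which its call begins. There is no depth.
- hand_in(): hands the job in, once; it reports no verdict.
The state is a dict: "t": time; "joints": joint angles; "qd": joint speeds; "joint_efforts": joint torques, N m; "tcp_pos": TCP position; "tool_rot": TCP orientation; "ft_force": force on the tool from outside, world axes, zero at the start; "ft_torque": the same for the moment, N m; "gripper_width": finger opening in mm.
Only numpy, scipy, OpenCV 4.12 (cv2) and the standard library are available. Lean on these libraries where they do the work, as an engineer would, in place of code of your own. Each camera call takes 0.05 s, during which the arm holds its last target. There are 200 camera calls.

## Working session

There is one attempt and no reset: what is moved stays moved. The work goes in short steps, Python scripts to look and compute and a tool call to move; the robot and the scene stay as the last step left them, time stands still between calls to the robot, and variables do not carry over. Pictures are saved under pics/ and viewed, about 8 in all and at most 12, crops included, and the job is handed in when it is done.

Besides the shell and the picture viewer there is one more tool, called after ">>>" by a JSON object that holds its "op" and its "data", one argument or row to a line. carry_out: Moves the arm, as the interface text tells. Its arguments: {"type":"object","properties":{"offset":{"type":"array","items":{"type":"array","items":{"type":"number"}}},"turn":{"type":"array","items":{"type":"array","items":{"type":"number"}}},"grip":{"type":"array","items":{"type":"number"}},"squeeze":{"type":"number"}},"required":["offset","turn","grip"]}

```bash
mkdir -p pics; ls; python3 - <<'E'
from bench import env, eyes
import cv2
o=env.get_obs();print({k:o[k] for k in('t','tcp_pos','tool_rot','gripper_width','ft_force')})
for n in('scene','top'):
    f=eyes.grab_frame(n);cv2.imwrite(f'pics/{n}0.png',f['image']);print(n,f['fx'],f['cx'],f['cy'],f['R'],f['t'])
E
```

```text
pics
{'t': 0.0, 'tcp_pos': array([166.70101663, 549.47575102, 204.30409016]), 'tool_rot': array([-1.79872112e+02, -2.01646118e-02,  1.63110868e+02]), 'gripper_width': 94.21347774483458, 'ft_force': array([-0.96598451,  1.07611921,  0.15975348])}
scene 459.81520319900784 317.2333808206594 245.28484343020637 [[-0.35155614  0.93613413 -0.00782098]
 [ 0.61692081  0.22537878 -0.7540644 ]
 [-0.70414274 -0.26992089 -0.65675392]] [ 167.47146992 -306.38397071 1336.10093681]
top 472.6439686348211 324.898852076576 232.41604244340357 [[-0.00867443 -0.99995966  0.00233286]
 [-0.99461565  0.0083871  -0.10329258]
 [ 0.10326884 -0.0032163  -0.99464828]] [ 34.83097792 617.98918146 914.63544986]
```

View pics/top0.png

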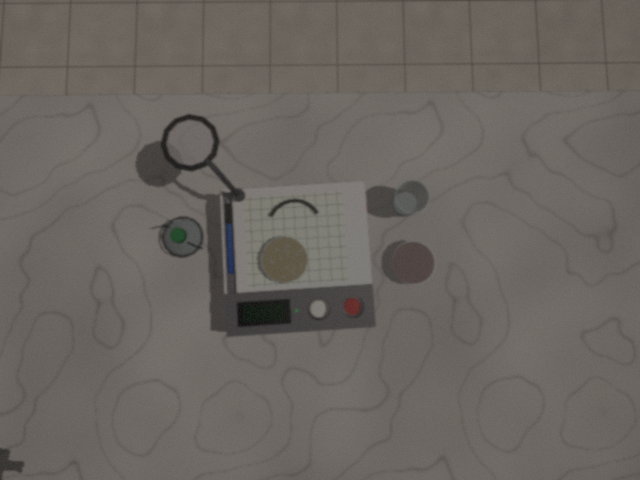

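View pics/scene0.png

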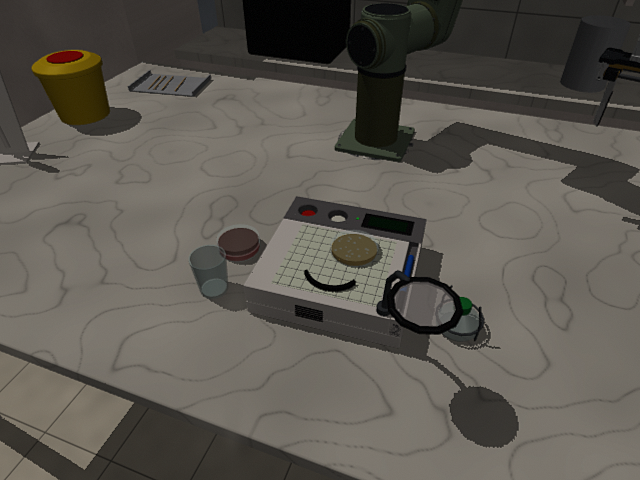

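The top view shows the panel at about (303,312), red key (353,307), white key (318,309), dish (283,259) and arc (293,205). The scene view agrees. Next I'll measure these by colour masks.

```bash
cat > h.py <<'E'
import numpy as np, cv2
from bench import env, eyes
def ray(f,uv,z):
    uv=np.atleast_2d(np.asarray(uv,float)); R,t=np.array(f['R']),np.array(f['t'])
    d=np.c_[(uv[:,0]-f['cx'])/f['fx'],(uv[:,1]-f['cy'])/f['fy'],np.ones(len(uv))]@R
    c=-R.T@t
    return c+d*((z-c[2])/d[:,2])[:,None]
def proj(f,X):
    p=np.atleast_2d(X)@np.array(f['R']).T+np.array(f['t']); return np.c_[f['fx']*p[:,0]/p[:,2]+f['cx'],f['fy']*p[:,1]/p[:,2]+f['cy']]
def blobs(m,amin):
    n,l,s,c=cv2.connectedComponentsWithStats(m.astype(np.uint8),connectivity=8)
    return [(s[i][4],c[i],l==i,s[i][:4]) for i in range(1,n) if s[i][4]>=amin]
E
python3 - <<'E'
from h import *
f=eyes.grab_frame('top'); im=f['image']
hsv=cv2.cvtColor(im,cv2.COLOR_BGR2HSV)
for n,p in dict(dish=(283,259),red=(353,307),white=(318,309),panel=(300,325),disp=(260,315),stage=(335,250),housing=(360,250),arc=(293,201),agar2=(275,268),bench=(450,330)).items(): print(n,hsv[p[1],p[0]])
c=cv2.resize(im[170:345,200:390],None,fx=4,fy=4,interpolation=cv2.INTER_CUBIC)[:600]
c=cv2.resize(im[175:345,195:390],None,fx=3.5,fy=3.5,interpolation=cv2.INTER_CUBIC)
cv2.imwrite('pics/c1.png',cv2.convertScaleAbs(c,alpha=1.6))
E
```

```text
dish [19 67 92]
red [  1 140 100]
white [ 19  23 123]
panel [ 0  8 68]
disp [47 82 28]
stage [ 27  20 127]
housing [ 15  16 127]
arc [26 31 57]
agar2 [22 73 91]
bench [18 26 97]
```

View pics/c1.png

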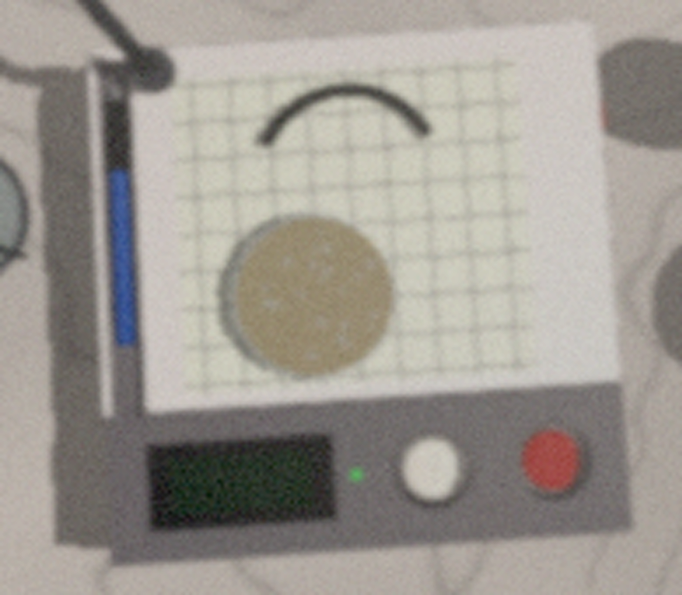

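The crop shows the panel, keys and arc clearly. Housing corners in the crop are at (633,524), (113,563), (620,383) and (592,22). I'll fit the counter pose from both views.

```bash
cat >> h.py <<'E'
def rigid(L,W):
    L,W=np.asarray(L)[:,:2],np.asarray(W)[:,:2]; a,b=L.mean(0),W.mean(0)
    u,s,v=np.linalg.svd((L-a).T@(W-b)); R=v.T@np.diag([1,np.linalg.det(v.T@u.T)])@u.T
    return R,b-R@a,np.linalg.norm(L@R.T+b-R@a-W,axis=1)
def key(f,red,box):
    h=cv2.cvtColor(f['image'],cv2.COLOR_BGR2HSV); x0,y0,x1,y1=box
    m=np.zeros(h.shape[:2],bool)
    s=h[y0:y1,x0:x1].astype(int)
    m[y0:y1,x0:x1]=((s[...,1]>95)&((s[...,0]<10)|(s[...,0]>172))&(s[...,2]>45)) if red else ((s[...,1]<60)&(s[...,2]>93))
    return max(blobs(m,10),key=lambda b:b[0])
E
python3 - <<'E'
from h import *
f=eyes.grab_frame('top'); g=eyes.grab_frame('scene')
cr=lambda x,y:((x+.5)/3.5-.5+195,(y+.5)/3.5-.5+175)
L=[(-140,-140),(-140,140),(-60,-140),(140,-140),(-100,-100),(-100,-35)]
W=[ray(f,cr(*p),75)[0] for p in((633,524),(113,563),(620,383),(592,22))]
kr=key(f,1,(335,290,372,325));kw=key(f,0,(305,295,331,322))
W+=[ray(f,kr[1],63)[0],ray(f,kw[1],63)[0]]
R,t,e=rigid(L,W);print('top',np.degrees(np.arctan2(R[1,0],R[0,0])),t,e.round(1),kr[0],kw[0])
gr=key(g,1,(295,200,322,220));gw=key(g,0,(328,209,350,224));print(gr[:2],gw[:2])
print('keys top',np.array(W[4:]).round(1),'scene',ray(g,gr[1],63),ray(g,gw[1],63))
for n,q in(('top',f),('scene',g)):
    h=cv2.cvtColor(q['image'],cv2.COLOR_BGR2HSV).astype(int)
    m=(h[...,1]>48)&(h[...,0]>12)&(h[...,0]<30)&(h[...,2]>60)
    m[:225 if n=='top' else 220]=0;m[300:]=0;m[:,:240]=0;m[:,400:]=0
    b=max(blobs(m,50),key=lambda b:b[0]);mm=b[2]
    cs=max(cv2.findContours(mm.astype(np.uint8),0,2)[0],key=len);el=cv2.fitEllipse(cv2.convexHull(cs));
    for z in(80,85,90):
        w=ray(q,el[0],z)[0];print(n,el,z,w.round(1),'local',(R.T@(w[:2]-t)).round(1))
# arc top in top view
h=cv2.cvtColor(f['image'],cv2.COLOR_BGR2HSV).astype(int);m=(h[...,2]<85);m[:195]=0;m[220:]=0;m[:,:262]=0;m[:,322:]=0
b=max(blobs(m,20),key=lambda b:b[0]);ys,xs=np.nonzero(b[2]);P=ray(f,np.c_[xs,ys],82)[:,:2]
A=np.c_[2*P,np.ones(len(P))];s=np.linalg.lstsq(A,(P**2).sum(1),rcond=None)[0];print('arc centre',s[:2],'r',np.sqrt(s[2]+s[:2]@s[:2]),'local',R.T@(s[:2]-t),len(P))
print('seat',R@[60,0]+t,'well',R@[-100,-100]+t)
for n,p in dict(nl=(-140,140),nr=(-140,-140),fl=(140,140),fr=(140,-140)).items():print(n,proj(g,[*(R@p+t),75]).round(1))
E
```

```text
top 3.3118274465596076 [568.08795867  84.56114916] [3.4 2.4 1.5 2.8 0.5 0.7] 210 218
(np.int32(72), array([308.01388889, 212.76388889])) (np.int32(66), array([337.84848485, 218.48484848]))
keys top [[473.6 -20.8  63. ]
 [469.9  44.4  63. ]] scene [[470.68391123 -22.37128022  63.        ]] [[467.8305992   42.99349999  63.        ]]
top ((284.31488037109375, 259.23797607421875), (43.22372817993164, 43.69255065917969), 49.3704948425293) 80 [563.  106.8  80. ] local [-3.8 22.5]
top ((284.31488037109375, 259.23797607421875), (43.22372817993164, 43.69255065917969), 49.3704948425293) 85 [562.7 106.4  85. ] local [-4.1 22.1]
top ((284.31488037109375, 259.23797607421875), (43.22372817993164, 43.69255065917969), 49.3704948425293) 90 [562.5 106.   90. ] local [-4.3 21.7]
scene ((353.3948974609375, 247.62350463867188), (27.944595336914062, 46.3806037902832), 91.39775085449219) 80 [563.  105.3  80. ] local [-3.9 21. ]
scene ((353.3948974609375, 247.62350463867188), (27.944595336914062, 46.3806037902832), 91.39775085449219) 85 [568.5 106.8  85. ] local [ 1.7 22.2]
scene ((353.3948974609375, 247.62350463867188), (27.944595336914062, 46.3806037902832), 91.39775085449219) 90 [574.  108.3  90. ] local [ 7.3 23.4]
arc centre [628.0677828  88.7796193] r 47.77282155822376 local [60.12335407  0.74638381] 218
seat [627.98775342  88.02735584] well [474.03197855 -21.04885323]
nl [[426.5 218.2]]
nr [[296.1 195.5]]
fl [[404.3 321.4]]
fr [[242.7 284.7]]
```

Both views agree to about 2 mm. The counter's yaw is 3.3°, the dish is at local (-4, 22) and the seat is at world (628, 88). I'll push with both fingertips as a two-point V at a 56 mm opening, aligned to the counter.

```bash
cat >> h.py <<'E'
from scipy.spatial.transform import Rotation as Ro
TH=np.radians(3.3); RC=np.array([[np.cos(TH),-np.sin(TH)],[np.sin(TH),np.cos(TH)]]); TC=np.array([567.3,84.3])
def plan(lx,ly,z,yaw=183.3):
    "tool offset (m) and turn for TCP at counter-local lx,ly and world z"
    o=env.get_obs(); p=np.array(o['tcp_pos']); A=Ro.from_euler('xyz',o['tool_rot'],degrees=True)
    w=np.array([*(RC@[lx,ly]+TC),z]); B=Ro.from_euler('xyz',[180,0,yaw],degrees=True)
    print('to',w.round(1),'offset',(A.inv().apply(w-p)/1000).round(4),'turn',(A.inv()*B).as_rotvec().round(3))
def st():
    o=env.get_obs(); p=np.array(o['tcp_pos']); print('t',round(o['t'],2),p.round(1),'local',(RC.T@(p[:2]-TC)).round(1),np.round(o['tool_rot'],1),'F',np.round(o['ft_force'],1),'w',round(o['gripper_width'],1),'j',np.round(o['joints']))
E
python3 -c "
from h import *
st();plan(-60,22,200);plan(-60,22,110)"
```

```text
t 0.25 [166.9 549.8 204.9] local [-372.9  487.8] [-179.9   -0.   163.1] F [-0.3  0.3 -0.1] w 94.2 j [64. 12. 88. -0. 80. -9.]
to [506.1 102.8 200. ] offset [-0.4545 -0.3292  0.0052] turn [-0.001 -0.    -0.352]
to [506.1 102.8 110. ] offset [-0.4545 -0.3291  0.0952] turn [-0.001 -0.    -0.352]
```

>>> {"op": "carry_out", "data": {
  "offset": [
    [-0.032,-0.023,0],
    [-0.064,-0.046,0],
    [-0.096,-0.069,0],
    [-0.128,-0.092,0],
    [-0.16,-0.116,0],
    [-0.192,-0.139,0],
    [-0.224,-0.162,0],
    [-0.256,-0.185,0]
  ],
  "turn": [
    [0,0,-0.04],
    [0,0,-0.08],
    [0,0,-0.12],
    [0,0,-0.16],
    [0,0,-0.2],
    [0,0,-0.25],
    [0,0,-0.3],
    [0,0,-0.352]
  ],
  "grip": [0.056,0.056,0.056,0.056,0.056,0.056,0.056,0.056]
}}

```text
t: 0.92
tcp_pos: [358.8, 296.8, 205.2]
tool_rot: [-180.0, -0.0, -176.6]
ft_force: [0.6, 0.2, 0.2]
gripper_width: 56.1
```

```bash
python3 -c "
from h import *
st();plan(-60,22,130)"
```

```text
t 0.92 [358.8 296.8 205.2] local [-195.9  224.2] [-180.    -0.  -176.6] F [0.6 0.2 0.2] w 56.1 j [ 29.  -2. 103.  -0.  79. -64.]
to [506.1 102.8 130. ] offset [-0.1354 -0.2025  0.0753] turn [-0.001 -0.     0.002]
```

>>> {"op": "carry_out", "data": {
  "offset": [
    [-0.022,-0.033,0],
    [-0.045,-0.067,0],
    [-0.067,-0.1,0],
    [-0.09,-0.134,0],
    [-0.112,-0.168,0.015],
    [-0.1354,-0.2025,0.04],
    [-0.1354,-0.2025,0.075],
    [-0.1354,-0.2025,0.075]
  ],
  "turn": [
    [0,0,0],
    [0,0,0],
    [0,0,0],
    [0,0,0],
    [0,0,0],
    [0,0,0],
    [0,0,0],
    [0,0,0]
  ],
  "grip": [0.056,0.056,0.056,0.056,0.056,0.056,0.056,0.056]
}}

```text
t: 1.58
tcp_pos: [502.2, 100.0, 123.6]
tool_rot: [-180.0, -0.7, -176.8]
ft_force: [-1.8, 0.1, -1.3]
gripper_width: 55.8
```

```bash
python3 -c "
from h import *
st();plan(-60,22,80)
f=eyes.grab_frame('scene');im=f['image'][140:320,230:450];cv2.imwrite('pics/s1.png',cv2.convertScaleAbs(cv2.resize(im,None,fx=3.3,fy=3.3,interpolation=2),alpha=1.5))"
```

```text
t 1.58 [502.2 100.  123.6] local [-64.1  19.5] [-180.    -0.7 -176.8] F [-1.8  0.1 -1.3] w 55.8 j [  2.  10. 101.  -0.  70. -92.]
to [506.1 102.8  80. ] offset [-0.0046  0.0026  0.0435] turn [-0.001 -0.013 -0.002]
```

View pics/s1.png

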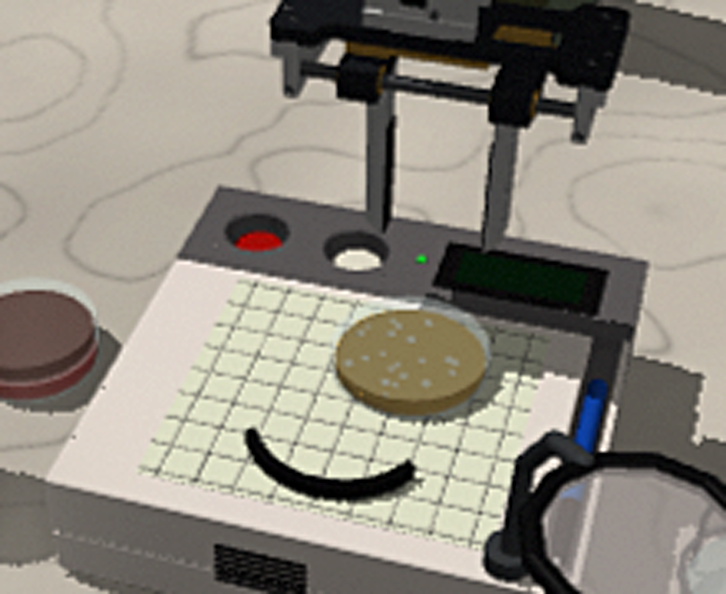

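The fingers hang behind the dish, straddling its centre, at crop x 380 and 500. The dish is at (415,355). Descending now.

>>> {"op": "carry_out", "data": {
  "offset": [
    [-0.004,0.0026,0.012],
    [-0.004,0.0026,0.024],
    [-0.004,0.0026,0.034],
    [-0.004,0.0026,0.04],
    [-0.004,0.0026,0.0425],
    [-0.004,0.0026,0.0425],
    [-0.004,0.0026,0.0425]
  ],
  "turn": [
    [0,-0.012,0],
    [0,-0.012,0],
    [0,-0.012,0],
    [0,-0.012,0],
    [0,-0.012,0],
    [0,-0.012,0],
    [0,-0.012,0]
  ],
  "grip": [0.056,0.056,0.056,0.056,0.056,0.056,0.056]
}}

```text
t: 2.22
tcp_pos: [506.6, 104.6, 84.5]
tool_rot: [-180.0, 0.2, -176.7]
ft_force: [-0.5, -0.0, 0.3]
gripper_width: 55.9
```

```bash
python3 -c "
from h import *
st();plan(-45,22,80);plan(-5,0,80)"
```

```text
t 2.22 [506.6 104.6  84.5] local [-59.4  23.8] [-180.     0.2 -176.7] F [-0.5 -0.   0.3] w 55.9 j [  2.  13. 103.  -0.  64. -91.]
to [521.1 103.7  80. ] offset [-0.0144 -0.0018  0.0046] turn [-0.     0.003  0.   ]
to [562.3  84.   80. ] offset [-0.0544 -0.0238  0.0047] turn [-0.     0.003  0.   ]
```

>>> {"op": "carry_out", "data": {
  "offset": [
    [0,-0.001,0.003],
    [-0.001,-0.002,0.005],
    [-0.004,-0.002,0.0055],
    [-0.007,-0.002,0.0055],
    [-0.01,-0.002,0.0055],
    [-0.012,-0.002,0.0055],
    [-0.014,-0.002,0.0055],
    [-0.016,-0.003,0.0055]
  ],
  "turn": [
    [0,0,0],
    [0,0,0],
    [0,0,0],
    [0,0,0],
    [0,0,0],
    [0,0,0],
    [0,0,0],
    [0,0,0]
  ],
  "grip": [0.056,0.056,0.056,0.056,0.056,0.056,0.056,0.056]
}}

```text
t: 2.88
tcp_pos: [522.8, 102.7, 79.0]
tool_rot: [180.0, 0.2, -176.7]
ft_force: [-1.0, 0.7, 0.5]
gripper_width: 55.7
```

```bash
python3 -c "
from h import *
st();plan(-30,14,80);plan(-5,0,80)"
```

```text
t 2.88 [522.8 102.7  79. ] local [-43.4  21. ] [ 180.     0.2 -176.7] F [-1.   0.7  0.5] w 55.7 j [  2.  15. 101.   0.  64. -92.]
to [536.5  96.5  80. ] offset [-0.0134 -0.007  -0.0009] turn [0.    0.003 0.   ]
to [562.3  84.   80. ] offset [-0.0384 -0.021  -0.0009] turn [0.    0.003 0.   ]
```

>>> {"op": "carry_out", "data": {
  "offset": [
    [-0.003,-0.0017,0],
    [-0.006,-0.0034,-0.001],
    [-0.009,-0.005,-0.001],
    [-0.012,-0.0067,-0.001],
    [-0.015,-0.0083,-0.001],
    [-0.018,-0.01,-0.001],
    [-0.021,-0.0116,-0.001],
    [-0.024,-0.0133,-0.001]
  ],
  "turn": [
    [0,0,0],
    [0,0,0],
    [0,0,0],
    [0,0,0],
    [0,0,0],
    [0,0,0],
    [0,0,0],
    [0,0,0]
  ],
  "grip": [0.056,0.056,0.056,0.056,0.056,0.056,0.056,0.056]
}}

```text
t: 3.55
tcp_pos: [547.8, 90.7, 80.1]
tool_rot: [180.0, 0.1, -176.7]
ft_force: [-0.4, 0.9, 0.0]
gripper_width: 56.1
```

```bash
python3 -c "
from h import *
st();plan(-5,0,80)
f=eyes.grab_frame('scene');im=f['image'][140:320,230:450];cv2.imwrite('pics/s2.png',cv2.convertScaleAbs(cv2.resize(im,None,fx=3.3,fy=3.3,interpolation=2),alpha=1.5))"
```

```text
t 3.55 [547.8  90.7  80.1] local [-19.1   7.5] [ 1.800e+02  1.000e-01 -1.767e+02] F [-0.4  0.9  0. ] w 56.1 j [  0.  17.  98.   0.  65. -93.]
to [562.3  84.   80. ] offset [-0.0141 -0.0075  0.0001] turn [0.    0.003 0.   ]
```

View pics/s2.png

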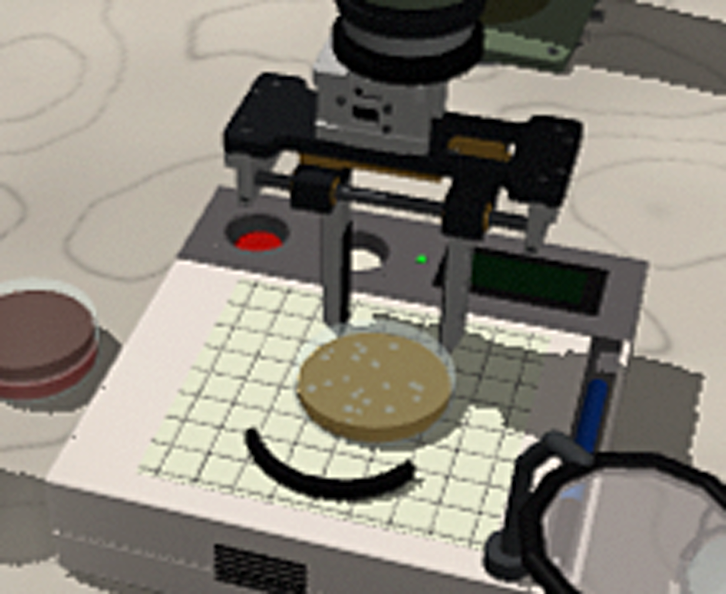

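The dish (crop centre (375,385)) sits in the V of the fingers, short of the arc. Continuing the push.

>>> {"op": "carry_out", "data": {
  "offset": [
    [-0.003,-0.0015,0],
    [-0.006,-0.003,0],
    [-0.009,-0.0045,0],
    [-0.012,-0.006,0],
    [-0.015,-0.007,0],
    [-0.018,-0.007,0],
    [-0.021,-0.007,0],
    [-0.024,-0.007,0]
  ],
  "turn": [
    [0,0,0],
    [0,0,0],
    [0,0,0],
    [0,0,0],
    [0,0,0],
    [0,0,0],
    [0,0,0],
    [0,0,0]
  ],
  "grip": [0.056,0.056,0.056,0.056,0.056,0.056,0.056,0.056]
}}

```text
t: 4.27
tcp_pos: [573.2, 84.8, 80.3]
tool_rot: [-180.0, 0.2, -176.7]
ft_force: [-0.6, -0.8, -1.0]
gripper_width: 56.1
```

```bash
cat >> h.py <<'E'
def dish():
    for n in('top','scene'):
        q=eyes.grab_frame(n);h=cv2.cvtColor(q['image'],cv2.COLOR_BGR2HSV).astype(int)
        m=(h[...,1]>48)&(h[...,0]>12)&(h[...,0]<30)&(h[...,2]>55)
        m[:190 if n=='top' else 220]=0;m[310:]=0;m[:,:240]=0;m[:,400:]=0
        b=max(blobs(m,50),key=lambda b:b[0]);cs=max(cv2.findContours(b[2].astype(np.uint8),0,2)[0],key=len);el=cv2.fitEllipse(cv2.convexHull(cs))
        w=ray(q,el[0],82)[0];print(n,b[0],np.round(el[1],1),'local',(RC.T@(w[:2]-TC)).round(1))
E
python3 -c "
from h import *
st();dish();st();plan(14,.5,80)"
```

```text
t 4.27 [573.2  84.8  80.3] local [5.9 0.1] [-180.     0.2 -176.7] F [-0.6 -0.8 -1. ] w 56.1 j [ -0.  20.  94.  -0.  66. -93.]Traceback (most recent call last):
  File "<string>", line 3, in <module>
    st();dish();st();plan(14,.5,80)
         ~~~~^^
  File "h.py", line 37, in dish
    b=max(blobs(m,50),key=lambda b:b[0]);cs=max(cv2.findContours(b[2].astype(np.uint8),0,2)[0],key=len);el=cv2.fitEllipse(cv2.convexHull(cs))
ValueError: max() iterable argument is empty
```

>>> {"op": "carry_out", "data": {
  "offset": [
    [-0.0015,0,0],
    [-0.003,0,0],
    [-0.0045,0,0],
    [-0.006,0,0],
    [-0.007,0,0],
    [-0.008,0,0],
    [-0.009,0,0],
    [-0.009,0,0]
  ],
  "turn": [
    [0,0,0],
    [0,0,0],
    [0,0,0],
    [0,0,0],
    [0,0,0],
    [0,0,0],
    [0,0,0],
    [0,0,0]
  ],
  "grip": [0.056,0.056,0.056,0.056,0.056,0.056,0.056,0.056]
}}

```text
t: 4.98
tcp_pos: [583.1, 85.3, 80.5]
tool_rot: [-180.0, 0.3, -176.7]
ft_force: [-0.5, 0.5, -1.1]
gripper_width: 55.8
```

```bash
sed -i "s/for n in('top','scene')/for n in(('top','scene') if both else ('scene',))/;s/def dish()/def dish(both=0)/" h.py
python3 -c "
from h import *
st();dish();st()"
```

```text
t 4.98 [583.1  85.3  80.5] local [15.8  0.1] [-180.     0.3 -176.7] F [-0.5  0.5 -1.1] w 55.8 j [ -0.  21.  93.   0.  66. -93.]
scene 1227 [33.2 48.6] local [62.7  1.7]
t 5.03 [583.1  85.3  80.5] local [15.8  0.1] [-180.     0.3 -176.7] F [-0.5  0.1  0.1] w 55.8 j [ -0.  21.  93.   0.  66. -93.]
```

>>> {"op": "carry_out", "data": {
  "offset": [
    [-0.0005,0,0],
    [-0.001,0,0],
    [-0.0015,0,0],
    [-0.002,0,0],
    [-0.0025,0,0],
    [-0.003,0,0]
  ],
  "turn": [
    [0,0,0],
    [0,0,0],
    [0,0,0],
    [0,0,0],
    [0,0,0],
    [0,0,0]
  ],
  "grip": [0.056,0.056,0.056,0.056,0.056,0.056]
}}

```text
t: 5.53
tcp_pos: [585.2, 85.4, 80.3]
tool_rot: [-180.0, 0.2, -176.7]
ft_force: [-4.1, -0.0, 1.6]
gripper_width: 55.6
```

```bash
python3 -c "
from h import *
st()
f=eyes.grab_frame('scene');im=f['image'][200:320,260:440];cv2.imwrite('pics/s3.png',cv2.convertScaleAbs(cv2.resize(im,None,fx=4,fy=4,interpolation=2),alpha=1.5));st()"
```

```text
t 5.53 [585.2  85.4  80.3] local [17.9  0. ] [-180.     0.2 -176.7] F [-4.1 -0.   1.6] w 55.6 j [ -0.  21.  92.  -0.  66. -93.]
t 5.58 [585.2  85.3  80.3] local [17.9  0. ] [-1.800e+02  1.000e-01 -1.767e+02] F [-3.  -1.4  1.9] w 56.0 j [ -0.  21.  92.  -0.  66. -93.]
```

View pics/s3.png

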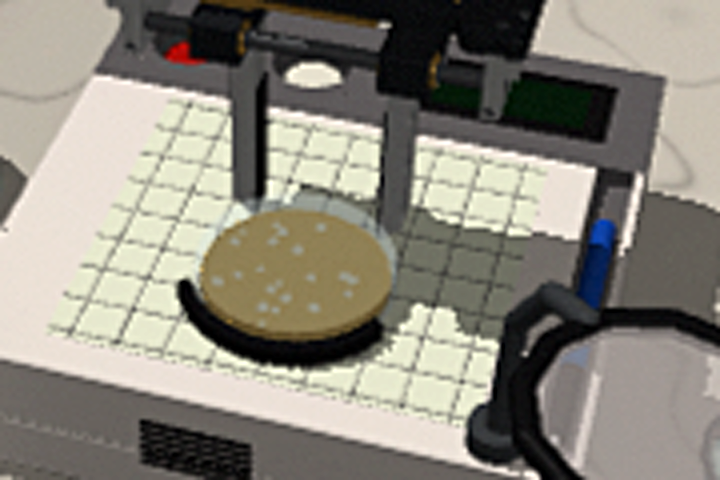

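The force has risen to about 4 N and the dish (crop (297,270)) is nestled in the arc. One more small nudge to confirm it is firmly home.

>>> {"op": "carry_out", "data": {
  "offset": [
    [-0.001,0,0],
    [-0.002,0,0],
    [-0.002,0,0],
    [-0.002,0,0]
  ],
  "turn": [
    [0,0,0],
    [0,0,0],
    [0,0,0],
    [0,0,0]
  ],
  "grip": [0.056,0.056,0.056,0.056]
}}

```text
t: 5.92
tcp_pos: [585.4, 85.3, 80.1]
tool_rot: [-180.0, -0.1, -176.7]
ft_force: [-6.6, -0.3, 5.1]
gripper_width: 56.1
```

```bash
python3 -c "
from h import *
st()"
```

```text
t 5.92 [585.4  85.3  80.1] local [18.2 -0. ] [-1.800e+02 -1.000e-01 -1.767e+02] F [-6.6 -0.3  5.1] w 56.1 j [ -0.  21.  92.  -0.  67. -93.]
```

The force rose to 6.6 N with only 0.2 mm of motion, so the dish is home. I'll back straight off, lift, shut the fingers, then check.

>>> {"op": "carry_out", "data": {
  "offset": [
    [0.002,0,0],
    [0.005,0,0],
    [0.01,0,0],
    [0.018,0,0],
    [0.026,0,0],
    [0.034,0,-0.01],
    [0.042,0,-0.03],
    [0.05,0,-0.05]
  ],
  "turn": [
    [0,0,0],
    [0,0,0],
    [0,0,0],
    [0,0,0],
    [0,0,0],
    [0,0,0],
    [0,0,0],
    [0,0,0]
  ],
  "grip": [0.056,0.056,0.056,0.056,0.056,0.056,0.056,0.056]
}}

```text
t: 6.58
tcp_pos: [533.5, 82.5, 129.6]
tool_rot: [-180.0, -0.2, -176.7]
ft_force: [-0.3, -0.0, 1.1]
gripper_width: 55.9
```

```bash
python3 -c "
from h import *
st();plan(-100,-100,125)"
```

```text
t 6.58 [533.5  82.5 129.6] local [-33.9   0.1] [-180.    -0.2 -176.7] F [-0.3 -0.   1.1] w 55.9 j [ -0.  12.  98.  -0.  71. -94.]
to [473.2 -21.3 125. ] offset [ 0.0661 -0.1001  0.0049] turn [-0.    -0.004  0.   ]
```

>>> {"op": "carry_out", "data": {
  "offset": [
    [0.015,-0.022,0],
    [0.03,-0.045,0],
    [0.045,-0.068,0],
    [0.058,-0.088,0.003],
    [0.066,-0.1,0.005],
    [0.066,-0.1,0.005],
    [0.066,-0.1,0.005],
    [0.066,-0.1,0.005]
  ],
  "turn": [
    [0,-0.004,0],
    [0,-0.004,0],
    [0,-0.004,0],
    [0,-0.004,0],
    [0,-0.004,0],
    [0,-0.004,0],
    [0,-0.004,0],
    [0,-0.004,0]
  ],
  "grip": [0,0,0,0,0,0,0,0]
}}

```text
t: 7.25
tcp_pos: [473.6, -20.7, 125.2]
tool_rot: [-180.0, 0.0, -176.7]
ft_force: [0.6, -0.1, -0.4]
gripper_width: 6.4
```

```bash
python3 -c "
from h import *
st();plan(-100,-100,80);dish(0)
for n,b in(('top',(190,350,200,380)),('scene',(140,300,250,430))):
    f=eyes.grab_frame(n);im=f['image'][b[0]:b[1],b[2]:b[3]];cv2.imwrite(f'pics/{n}4.png',cv2.convertScaleAbs(cv2.resize(im,None,fx=3.5,fy=3.5,interpolation=2),alpha=1.5))
a=cv2.imread('pics/top4.png');c=cv2.imread('pics/scene4.png');h=560
im=np.vstack([cv2.resize(a,(560,498))[:300],np.zeros((0,560,3),np.uint8)]) 
"
```

```text
t 7.25 [473.6 -20.7 125.2] local [-99.5 -99.4] [-180.     0.  -176.7] F [ 0.6 -0.1 -0.4] w 6.4 j [ -13.    4.  107.    0.   69. -106.]
to [473.2 -21.3  80. ] offset [ 0.0005 -0.0006  0.0452] turn [-0.     0.001  0.   ]
scene 1205 [32.7 48.5] local [63.5  1.4]
```

View pics/scene4.png

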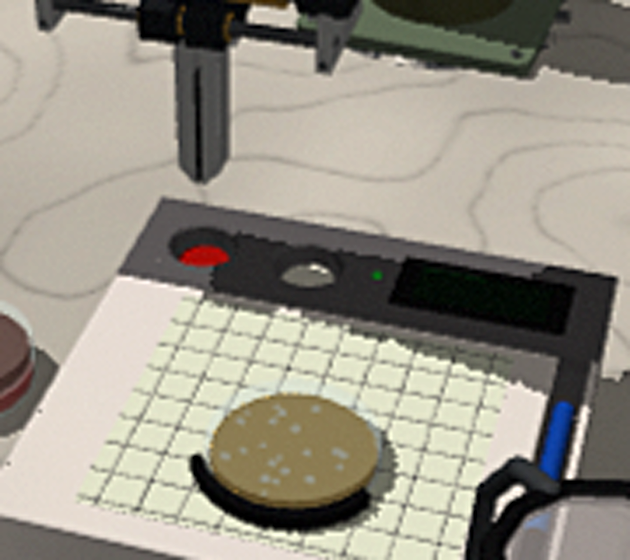

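View pics/top4.png

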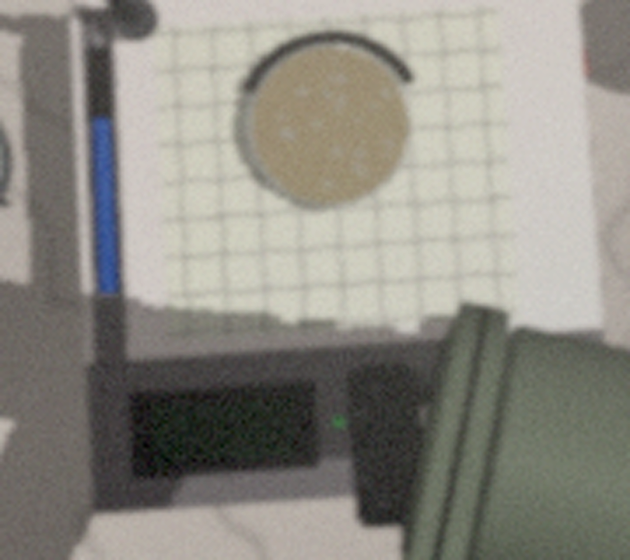

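Both views show the dish flush in the arc: crop (297,445) in the scene view and (328,125) in the top view. The closing fingers are above the red well. Descending to just above its mouth.

>>> {"op": "carry_out", "data": {
  "offset": [
    [0.0005,-0.0006,0.012],
    [0.0005,-0.0006,0.024],
    [0.0005,-0.0006,0.034],
    [0.0005,-0.0006,0.041],
    [0.0005,-0.0006,0.044],
    [0.0005,-0.0006,0.044],
    [0.0005,-0.0006,0.044]
  ],
  "turn": [
    [0,0,0],
    [0,0,0],
    [0,0,0],
    [0,0,0],
    [0,0,0],
    [0,0,0],
    [0,0,0]
  ],
  "grip": [0,0,0,0,0,0,0]
}}

```text
t: 7.98
tcp_pos: [473.6, -21.0, 81.1]
tool_rot: [-180.0, 0.0, -176.6]
ft_force: [-0.5, -0.2, -0.6]
gripper_width: 0.5
```

```bash
python3 -c "
from h import *
dish(1);st();plan(-100,-100,60)
f=eyes.grab_frame('scene');im=f['image'][180:240,280:370];cv2.imwrite('pics/s5.png',cv2.convertScaleAbs(cv2.resize(im,None,fx=7,fy=7,interpolation=2),alpha=1.5))"
```

```text
top 1374 [42.5 43.4] local [59.8  1.1]
scene 1203 [32.8 48.3] local [63.6  1.4]
t 8.08 [474.  -21.2  81.7] local [ -99.2 -100. ] [-1.800e+02  1.000e-01 -1.766e+02] F [-0.3 -0.6 -0.7] w 0.4 j [ -13.    8.  109.   -0.   63. -106.]
to [473.2 -21.3  60. ] offset [ 0.0009 -0.      0.0217] turn [-0.001  0.001  0.002]
```

View pics/s5.png

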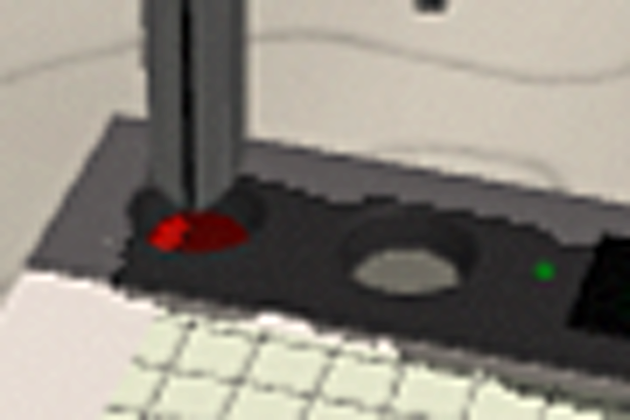

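The fingers are centred over the red well: tips at crop x≈195, well from 130 to 262. The top view puts the dish at local (59.8, 1.1), which is home. Entering the well and pressing.

>>> {"op": "carry_out", "data": {
  "offset": [
    [0.0009,0,0.005],
    [0.0009,0,0.01],
    [0.0009,0,0.014],
    [0.0009,0,0.017],
    [0.0009,0,0.019],
    [0.0009,0,0.021],
    [0.0009,0,0.0225],
    [0.0009,0,0.024]
  ],
  "turn": [
    [0,0,0],
    [0,0,0],
    [0,0,0],
    [0,0,0],
    [0,0,0],
    [0,0,0],
    [0,0,0],
    [0,0,0]
  ],
  "grip": [0,0,0,0,0,0,0,0]
}}

```text
t: 8.8
tcp_pos: [472.8, -21.2, 58.0]
tool_rot: [-180.0, 0.0, -176.6]
ft_force: [-6.0, 0.3, 18.1]
gripper_width: 0.3
```

>>> {"op": "carry_out", "data": {
  "offset": [
    [0,0,0.0008],
    [0,0,0.0008],
    [0,0,0.0008],
    [0,0,0.0008],
    [0,0,0.0008],
    [0,0,0.0008]
  ],
  "turn": [
    [0,0,0],
    [0,0,0],
    [0,0,0],
    [0,0,0],
    [0,0,0],
    [0,0,0]
  ],
  "grip": [0,0,0,0,0,0]
}}

```text
t: 9.3
tcp_pos: [472.8, -21.2, 58.2]
tool_rot: [-180.0, -0.0, -176.6]
ft_force: [-4.4, 0.4, 9.2]
gripper_width: 0.2
```

>>> {"op": "carry_out", "data": {
  "offset": [
    [0,0,0.0012],
    [0,0,0.0012],
    [0,0,0.0012],
    [0,0,0.0012],
    [0,0,0.0012],
    [0,0,0.0012]
  ],
  "turn": [
    [0,0,0],
    [0,0,0],
    [0,0,0],
    [0,0,0],
    [0,0,0],
    [0,0,0]
  ],
  "grip": [0,0,0,0,0,0]
}}

```text
t: 9.8
tcp_pos: [472.7, -21.2, 58.2]
tool_rot: [-180.0, -0.0, -176.6]
ft_force: [-4.5, 1.8, 10.0]
gripper_width: 0.7
```

Bottomed at a constant z of 58.2 with 9–18 N for about 1 s. Releasing straight up.

>>> {"op": "carry_out", "data": {
  "offset": [
    [0,0,-0.003],
    [0,0,-0.007],
    [0,0,-0.013],
    [0,0,-0.022],
    [0,0,-0.035],
    [0,0,-0.055],
    [0,0,-0.08],
    [0,0,-0.11]
  ],
  "turn": [
    [0,0,0],
    [0,0,0],
    [0,0,0],
    [0,0,0],
    [0,0,0],
    [0,0,0],
    [0,0,0],
    [0,0,0]
  ],
  "grip": [0,0,0,0,0,0,0,0]
}}

```text
t: 10.47
tcp_pos: [471.7, -20.9, 168.3]
tool_rot: [180.0, -0.2, -176.6]
ft_force: [0.9, 0.3, -0.4]
gripper_width: 0.4
```

>>> {"op": "carry_out", "data": {
  "offset": [
    [0.02,0,-0.01],
    [0.04,0,-0.02],
    [0.06,0,-0.02],
    [0.08,0,-0.02],
    [0.08,0,-0.02],
    [0.08,0,-0.02]
  ],
  "turn": [
    [0,0,0],
    [0,0,0],
    [0,0,0],
    [0,0,0],
    [0,0,0],
    [0,0,0]
  ],
  "grip": [0,0,0,0,0,0]
}}

```text
t: 10.97
tcp_pos: [392.0, -25.7, 189.2]
tool_rot: [-180.0, -0.0, -176.6]
ft_force: [0.4, 0.6, 0.2]
gripper_width: 0.6
```

```bash
python3 -c "
from h import *
st();dish(1)
f=eyes.grab_frame('scene');g=key(f,1,(295,200,322,220));print('red',g[:2],'white',key(f,0,(328,209,350,224))[:2])
im=f['image'][180:350,180:460];cv2.imwrite('pics/s6.png',cv2.convertScaleAbs(cv2.resize(im,None,fx=2.8,fy=2.8,interpolation=2),alpha=1.5))"
```

```text
t 10.97 [392.  -25.7 189.2] local [-181.3  -99.8] [-180.    -0.  -176.6] F [0.4 0.6 0.2] w 0.6 j [ -16.  -11.  113.   -0.   78. -110.]
top 1362 [42.7 42.9] local [60.  1.]
scene 1196 [32.6 48.3] local [63.4  1.3]
red (np.int32(73), array([307.91780822, 212.76712329])) white (np.int32(67), array([337.74626866, 218.49253731]))
```

View pics/s6.png

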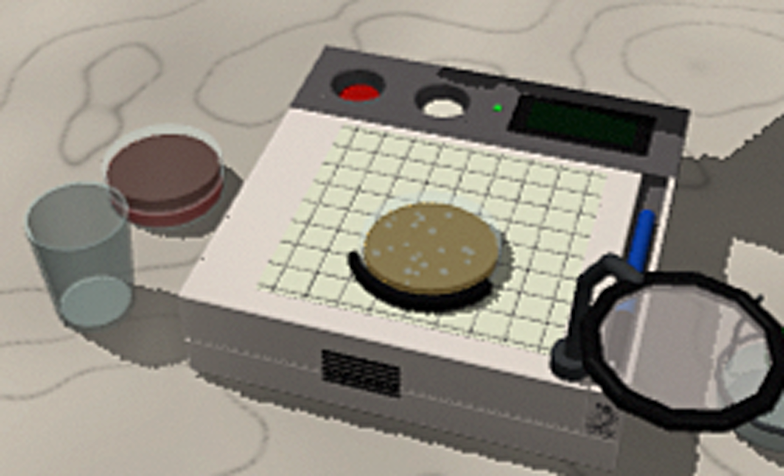

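The dish is flush in the arc (crop (432,250)). The red and white keys match their start pixels, and everything else is undisturbed.

```bash
python3 -c "
from bench import hand_in
print(hand_in())"
```

```text
the job is handed in; nothing more can be done
None
```

The plate is home in the backstop and the red reset key was pressed, held for about a second and let up again. I handed the job in at about 11 s on the robot's clock; the hand-in gives no verdict.

- **Plate:** I pushed it along the stage with both fingertips. At the backstop the push force rose to 6.6 N with only 0.2 mm more movement. The last top view puts the plate's centre at about (60, 1) mm on the counter, against a seat at (60, 0). The scene view reads 63 mm in x, about 3 mm more. I put that down to the height I assumed for the agar, because the picture shows the plate flush in the arc.
- **Reset key:** I pressed with the fingers shut until it bottomed, with the fingertips at about 58 mm above the bench and 9–18 N, and held it for about 1.1 s. There was also a sideways force of 4–6 N during the hold, so the fingers may have rubbed slightly. Afterwards the red cap was back where it was at the start, to within 0.1 pixel.
- **Other things:** The white key is unchanged to within 0.1 pixel. The pen, stack and beaker look undisturbed in the last picture. The lamp is only partly visible there, behind the lens; the arm only crossed that side at about 200 mm above the bench. The robot was touching nothing at hand-in.

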